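Flip down the side leg of a mould stand and hold the stand upright

TASK

The folding stand with the plaster half mould is leaning back against the stack of moulds with its side leg folded up: flip the leg out and down past its spring's dead centre, then take the stand by its top rail and bring it upright off the stack until the leg snaps over underneath, fully home against its stop. Ease the stand back until you feel the leg take some load on the bench. It is nose-heavy and tips over if let go, so finish while still gripping the rail and holding it steady on its leg, its feet about where they were and everything else left alone, so that I can brush the mould's face.

Things in the scene. Friction and masses are not known exactly. Their poses are not given: they have to be found in the camera images.
- stand: Folding aluminium tube frame, 198 mm wide, 300 tall, plaster half mould on its front; about 1 kg in all (varies). Origin: midway between its two rubber ball feet (radius 12, 90 mm either side), 12 mm above the bench. z up along the uprights, y along the rails, -x is the front. Starts leaning 30 degrees to its +x; on its feet and leg it leans 4 degrees to +x and, let go, falls to -x.
- feet (a point): Same point as the stand's origin: the middle of the line (along the stand's y) about which the stand turns on its ball feet when it is raised by the top rail. A few newtons at the rail turn it; it need not be lifted.
- crossbar (a point): Middle of the rear crossbar (tube of diameter 14 mm along y), 205 mm up the stand's z from its origin; at the start it rests against the front face of the stack.
- mould_face (a point): Middle of the half mould's front face: 49 mm to -x and 117 mm up z from the stand's origin. The mould is 170 mm wide (y), 140 high (z), 34 thick, about 0.65 kg, clamped to the stand.
- top_rail: The stand's top rail, where it is held: round tube, diameter 18 mm, 198 mm long. Origin at its middle, on its axis, 280 mm up the stand's z; y runs along it. Between the uprights nothing on the stand is within 60 mm below it; at the start the top of the stack lies about 44 mm below its axis.
- leg (a joint): Side leg angle, rad: 0 folded up along the stand's +z; grows as the leg swings out sideways (to the stand's -y) and down, straight out at 1.57, lowest at 3.14, stop (fully home, just past lowest) at 3.35. Spring dead centre 1.57: below it is pulled back to 0, beyond it driven on. A little over 1 N at the boot flips it. With the stand on the stack the boot meets the bench at about 2.25.
- hub (a point): The leg's pivot, outside the -y upright: 16 mm to +x, 112 mm to -y, 140 mm up z from the stand's origin. The hinge axis lies in the stand's x-z plane, along +x raised 20 degrees towards +z; the leg turns right-handed about it, at 70 degrees to it, so it ends behind the stand (+x), under the upright.
- leg_boot: Rubber boot on the free end of the leg: round, 22 mm thick, 47 mm long, along the leg. Origin at the centre of its round end, 177 mm from the pivot; its z points along the leg, away from the pivot. Folded, it stands 48 mm above the top rail's axis, beyond the rail's end. As the stand is raised the spring slides the boot inwards over the bench.
- boot_grip (a point): Middle of the boot, 164 mm from the pivot along the leg. Here the boot can be pinched fore and aft (fingers closing along the level direction of the stand's x) and carried round the pivot. The leg passes its lowest point and snaps to its stop only once the stand leans less than about 2 degrees (0.035 rad); raised farther, the boot is off the bench.
- mould_stack: Stack of two closed plaster moulds, fixed: 150 mm (its x) by 110 mm (its y), 210 mm high. Origin at the centre of its underside, z up. The stand leans against its -x face; the leg swings out and down on its -y side, away from it.
- small_mould: Small plaster half mould lying face up, 75 by 95 by 32 mm; leave alone. Origin under its centre.
- soap_jar: Jar, diameter 72 mm, 85 mm high; leave alone. Origin under its centre.
- mixing_bowl: Black rubber plaster bowl, diameter 124 mm, 70 mm high; leave alone. Origin under its centre.
- mould_brush: Flat brush about 200 mm long lying on the bench; leave alone. Origin under its middle.
- scraper: Small scraper 105 mm long lying across the top of the stack; leave alone.
- mallet: Wooden mallet, head 70 by 100 mm and 70 mm high, handle 170 mm, lying on the bench; leave alone.
- try_square: Steel try square lying on the bench, 110 by 155 mm, 16 mm thick; leave alone.
Mind the look-alikes: they are no part of the job. What is shaped like the mould_stack but green or purple is not meant.

How it is judged (in metres and radians):
On the way, in this order (a step that is already met when the one before it is completed fails the run):
1. the leg is flipped down over centre, towards the bench, while the stand still leans back (value of joint leg above 1.9 rad and angle between stand's own z axis and vertical above 0.4 rad), for 0.2 s.
2. the stand is up off the stack with the leg out against its stop (value of joint leg above 3.25 rad and contact force between stand and mould_stack below 0.1 N and angle between stand's own z axis and vertical below 0.17 rad), for 0.2 s.
At the end, for the whole second after the job is handed in: Leg against its stop (above 3.25), boot down on the bench (origin below 14 mm) and pressing over 1 N, stand within 8 degrees of upright, feet on the bench (origin below 20 mm) within 50 mm of where they were, at rest, clear of the stack, fingers on the top rail with over 3 N (value of joint leg above 3.25 rad and contact force between leg_boot and anything else above 1 N and height (world z) of leg_boot below 0.014 m and angle between stand's own z axis and vertical below 0.14 rad and contact force between the fingers and top_rail above 3 N and contact force between stand and mould_stack below 0.1 N and height (world z) of stand below 0.02 m and distance of stand from where it was at the start of the episode below 0.05 m and linear speed of stand below 0.02 m/s and angular speed of stand below 0.1 rad/s); the arm keeps its last pose, push and grip.
It fails at once if the stand falls over or is thrown down (leans more than 45 degrees) (angle between stand's own z axis and vertical above 0.79 rad).
It fails at once if something else on the bench or on the stack is shifted by more than 20 mm (distance of any of small_mould, soap_jar, mixing_bowl, mould_brush, scraper, mallet, try_square from where it was at the start of the episode above 0.02 m).
It also fails if it takes over 69 s, if anything falls off the work surface, if the arm or the gripper's body presses on something with over 40 N, if the wrist force passes 120 N, or if a joint passes its speed limit or range.

ROBOT

A 6-joint arm with a two-finger parallel gripper is mounted at the origin on the work surface. World frame = base frame: x ahead of the robot, y to its left, z up, the work surface at z = 0. Lengths are in mm, angles in rad, forces in N, time in s.
With the tool pointing down it reaches from about 275 to 775 mm from the base axis. Payload 14.6 kg.
Tool frame: the origin (TCP) lies midway between the tips of the shut fingers; the grasp point (between the pads) lies 19 mm behind it (grip_point_offset is the distance from the TCP to the grasp point, in mm); z points along the fingers, y is the line along which they close (so a half turn about z gives the same grasp; the last joint's range is limited). The gripper opens to 85 mm and grips with 20 to 120 N. Pads are 22 mm wide; open, the fingers measure 114 mm over their backs; the gripper's body (76 mm by 85 mm) begins 54 mm behind the grasp point. The pads swing forward as they close: fully open they stand 13 mm farther back than shut.
Start: joints at [-1.437, 0.263, -0.048, 1.259, 0, 1.415], TCP at [149.515, -503.263, 231.278] pointing down, gripper open.
Joint ranges: [-2.65, 2.65], [-0.89, 1.7], [-1.18, 1.37], [-2.13, 2.11], [-1.35, 1.29], [-3.14, 3.14]. Speed limits (rad/s): [1.89, 1.89, 2.57, 2.79, 3.14, 3.14].

INTERFACE

Orientations are given as a rotation vector (axis times angle).
In Python, from plant import * gives the robot as it stands. The module is installed in compiled form; this text tells all that it offers.
- The arm moves only by the tool play_rows, never from a script. Its argument "moves" is a list of rows, each a list of 2 entries, a list of its own where there are three numbers: the shift along the world's x, y, z in units of 30 mm (1.0 is 30 mm), then the turn about the world's z in units of 10 degrees (1.0 is 10 degrees). In form: [[[x, y, z], twist], ...]. A call has exactly 5 rows; each row is the pose to reach, as a shift and turn from the pose commanded when the call began; what a row does not reach only later rows make up. A row lasts 1/8 s, in which the tool goes at most 62.5 mm and 10.7 degrees, less where a joint would pass 70% of its speed; a pose out of reach is approached as far as the arm can. A call with a gripper value outside its range is refused whole. "fingers" is the closure, from 0 (fully open) to 1 (shut), set as the call begins (left out, the last holds). The fingers move at their own pace and stop on an object; the grip force is fixed at half the most. Time passes only in rows, so rows that repeat a pose let the fingers close, or fill a call up. It gives the time, the measured TCP pose, the force, the opening and the grip force at its end, in the units of the state.
- sense(): the state, without advancing time (a new reading comes with each control period).
- snapshot(name): name is "scene" or "top" or "wrist"; returns a dict with "frame" (400x640x3 uint8, red, green, blue), "camera_matrix" (3x3 intrinsics, pixels), "R" (3x3) and "t" (3): a world point X has camera coordinates R X + t; the wrist camera has in their place "T_tool_cam" (4x4, takes a point from camera to tool coordinates, whose origin is the TCP and whose axes are the flange's). Camera axes: x right, y down, z forward; pixel columns grow to the right and rows downward; lengths in mm; the calibration is good to about 2 mm. A picture is of the moment at which its call begins: read the wrist's pose just before it. There is no depth.
- job_done(): hands the job in; it is judged then, once.
The state is a dict: "clock": time; "joints": joint angles; "qvel": joint speeds; "tau": joint torques, N m; "eef_pos": TCP position; "tcp_rot": TCP orientation; "force": force on the tool from outside, world axes, zero at the start; "torque": the same for the moment, N m; "gripper_width": finger opening in mm; "gripper_force": force on a finger pad.
Only numpy, scipy, OpenCV 4.12 (cv2) and the standard library are available. Lean on these libraries where they do the work, as an engineer would, in place of code of your own. Each camera call takes 0.05 s, during which the arm holds its last target. There are 200 camera calls.

## Working session

There is one attempt and no reset: what is moved stays moved. The work goes in short steps, Python scripts to look and compute and a tool call to move; the robot and the scene stay as the last step left them, time stands still between calls to the robot, and variables do not carry over. Pictures are saved under pics/ and viewed, at most 10 in all, crops included, and the job is handed in when it is done.

Besides the shell and the picture viewer there is one more tool, called after "Request:" as name(argument=value, ...) on one line, values as JSON. play_rows: Moves the arm, as the interface text tells. Its arguments: {"type":"object","properties":{"moves":{"type":"array"},"fingers":{"type":"number"}},"required":["moves"]}

```bash
mkdir -p pics; cat > h.py <<'E'
import numpy as np, cv2
from plant import *
def ray(s,u,v):
    K=np.array(s["camera_matrix"]);R=np.array(s["R"]);t=np.array(s["t"])
    c=-R.T@t; d=R.T@np.linalg.solve(K,[u,v,1.]); return c,d/np.linalg.norm(d)
def plane(s,u,v,z):
    c,d=ray(s,u,v); return c+d*(z-c[2])/d[2]
def proj(s,X):
    K=np.array(s["camera_matrix"]);p=K@(np.array(s["R"])@np.array(X,float)+np.array(s["t"])); return p[:2]/p[2]
def tri(*rs):
    A=np.zeros((3,3));b=np.zeros(3)
    for c,d in rs:
        P=np.eye(3)-np.outer(d,d);A+=P;b+=P@c
    return np.linalg.solve(A,b)
E
python3 - <<'E'
from h import *
import pickle
for n in("scene","top"):
    s=snapshot(n); pickle.dump(s,open(n+".pkl","wb"))
    cv2.imwrite(f"pics/{n}0.png",np.array(s["frame"])[:,:,::-1])
    print(n,-np.array(s["R"]).T@np.array(s["t"]))
print(sense())
E
```

```text
scene [1333.03574113  108.16658776 1467.27837902]
top [ 414.33024215   -8.91940054 1591.59395987]
{'clock': 0.1, 'joints': array([-1.43731335e+00,  2.63495123e-01, -4.88263994e-02,  1.25939767e+00,
       -9.91133910e-06,  1.41550334e+00]), 'qvel': array([-0.0011232 , -0.00130121,  0.00090462,  0.00093973, -0.00058213,
        0.00086487]), 'tau': array([ 4.65912104e-03, -6.38578677e+01,  3.85064328e+01,  1.01869958e-02,
       -4.79552705e-05, -5.60001581e-06]), 'eef_pos': array([ 149.47475497, -503.03895838,  230.88007418]), 'tcp_rot': array([-3.10798841e+00, -4.51900941e-01, -2.40066440e-07]), 'force': array([ 0.00975691, -0.53918699,  0.33286097]), 'torque': array([-0.05102687, -0.01095502, -0.02987913]), 'gripper_force': 0.0, 'gripper_width': 85.15580284958605}
```

View pics/scene0.png

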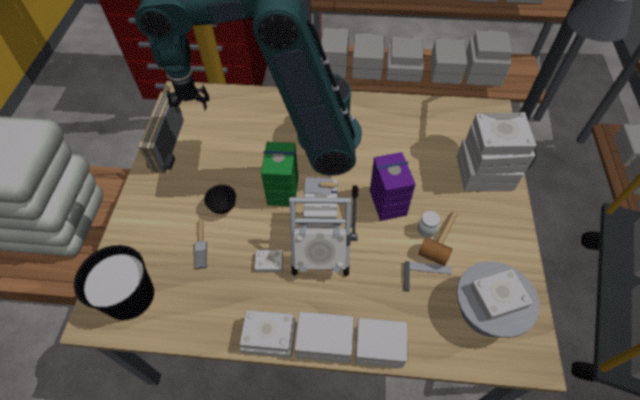

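View pics/top0.png

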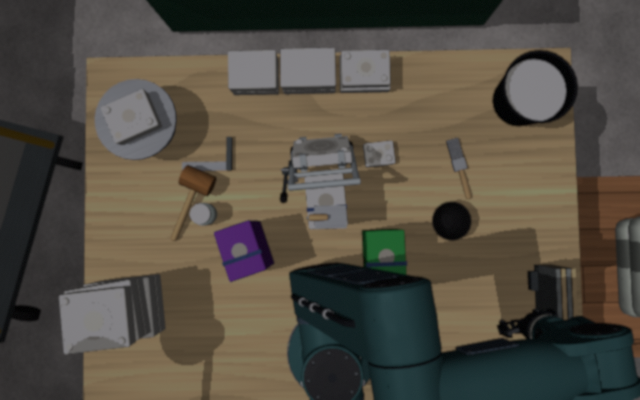

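The stand is mid-bench (scene ~(320,240), top ~(322,170)), its front facing away from the robot. The leg is on world +y, with the boot at scene (354,190) and top (284,196). I'll enlarge both.

```bash
python3 - <<'E'
from h import *
import pickle
a=[]
for n,(x,y,w,h) in dict(scene=(255,165,130,125),top=(255,120,130,125)).items():
    s=pickle.load(open(n+".pkl","rb")); f=np.array(s["frame"])[y:y+h,x:x+w,::-1]
    a.append(cv2.resize(f,None,fx=3,fy=4.6,interpolation=cv2.INTER_CUBIC) if 0 else cv2.resize(f,(390,375),interpolation=cv2.INTER_CUBIC))
g=np.hstack(a); g=np.clip(g*1.6,0,255).astype(np.uint8)
cv2.imwrite("pics/crop0.png",g)
E
```

```text
(no output)
```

View pics/crop0.png

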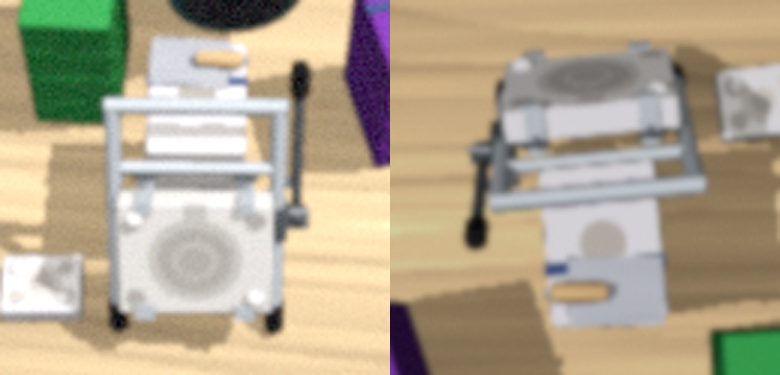

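```bash
cat > pose.py <<'E'
from h import *
from scipy.optimize import least_squares
from scipy.spatial.transform import Rotation as Ro
def stand(x,y,yaw,lean):
    # yaw of stand x axis about world z; lean about stand y
    R=Ro.from_euler('z',yaw)*Ro.from_euler('y',lean); o=np.array([x,y,12.])
    return lambda p: o+R.apply(p)
def legp(th,r):  # stand coords of point on leg
    a=np.array([np.cos(np.radians(20)),0,np.sin(np.radians(20))]); d0=np.array([0,0,1.])
    # folded direction at 70deg to axis in plane: z
    return np.array([16,-112,140.])+r*Ro.from_rotvec(a*th).apply(d0)
E
python3 - <<'E'
from pose import *
import pickle
S=pickle.load(open("scene.pkl","rb"));T=pickle.load(open("top.pkl","rb"))
sc=lambda u,v:(255+u/3,165+v/3); tp=lambda u,v:(255+u/3,120+v/3)
obs=[(S,sc(103,104),(0,99,280)),(S,sc(290,105),(0,-99,280)),(S,sc(119,319),(0,90,0)),(S,sc(274,321),(0,-90,0)),
(T,tp(101,202),(0,-99,280)),(T,tp(316,183),(0,99,280)),
(S,sc(301,75),legp(0,164)),(T,tp(86,232),legp(0,164))]
for i,j in((0,5),(1,4),(6,7)): print(tri(ray(obs[i][0],*obs[i][1]),ray(obs[j][0],*obs[j][1])))
for i in(2,3): print(plane(S,*obs[i][1],12))
def f(p):
    w=stand(p[0]*100,p[1]*100,*p[2:]); return np.concatenate([proj(s,w(np.array(x,float)))-uv for s,uv,x in obs])
r=least_squares(f,[6,0,3.1,.52]);p=r.x*[100,100,1,1];print(p,r.fun.round(1))
w=stand(*p)
for n,x in dict(rail=(0,0,280),hub=(16,-112,140),boot0=legp(0,164),cross=(0,0,205)).items(): print(n,w(np.array(x,float)).round())
# leg path at given angles
for th in np.arange(0,2.3,.2): print(round(th,1),w(legp(th,164)).round(), w(legp(th,177)).round())
# stack corners: find
print("small/others", plane(S,320,200,210))
for u,v in((151,160),(150,325),(240,262),(276,260)): pass
for u,v in((544-390,325),(666-390,318),(656-390,165),(540-390,170)): print("stacktop",plane(T,*tp(u,v),212).round())
E
```

```text
[526.5347858  -85.81080403 254.03068783]
[512.12390709 112.06527781 255.09885839]
[484.21057689 122.90383977 272.7090898 ]
[663.77785394 -65.14965365  12.        ]
[650.59264263 114.59294529  12.        ]
[6.56890665e+02 2.41977841e+01 3.22165215e+00 5.16306801e-01] [-0.3 -0.1 -1.  -0.3 -0.1  0.1 -0.2 -0.3 -1.   0.5 -0.4 -0.2 -0.6  0.9
 -0.4  0.1]
rail [519.  13. 256.]
hub [565. 129. 126.]
boot0 [484. 123. 268.]
cross [556.  16. 190.]
0.0 [484. 123. 268.] [478. 122. 280.]
0.2 [483. 153. 265.] [476. 155. 277.]
0.4 [482. 183. 256.] [475. 187. 267.]
0.6 [482. 210. 242.] [475. 216. 251.]
0.8 [483. 234. 222.] [477. 242. 230.]
1.0 [486. 253. 199.] [480. 263. 204.]
1.2 [489. 267. 172.] [483. 278. 175.]
1.4 [494. 276. 142.] [488. 287. 144.]
1.6 [498. 278. 112.] [493. 290. 111.]
1.8 [504. 275.  82.] [499. 286.  79.]
2.0 [509. 265.  53.] [505. 276.  48.]
2.2 [515. 250.  27.] [511. 260.  19.]
small/others [489.92479819  10.25715214 210.        ]
stacktop [400.  65. 212.]
stacktop [404. -49. 212.]
stacktop [548. -43. 212.]
stacktop [545.  66. 212.]
```

```bash
python3 - <<'E'
from pose import *
import pickle
T=pickle.load(open("top.pkl","rb"));S=pickle.load(open("scene.pkl","rb"))
def blob(s,lo,hi,):
    h=cv2.cvtColor(np.array(s["frame"]),cv2.COLOR_RGB2HSV);m=cv2.inRange(h,lo,hi)
    c=max(cv2.findContours(m,0,2)[0],key=cv2.contourArea); return c[:,0]
c=blob(T,(130,80,40),(160,255,255)); q=cv2.boxPoints(cv2.minAreaRect(c)); 
print("purple @210");[print(plane(T,*p,210).round()) for p in q]
c=blob(S,(130,80,40),(160,255,255)); print(cv2.boundingRect(c)); print("scene low", plane(S,*c[c[:,1].argmax()],0).round())
for n,u,v,z in(("jar",203,214,85),("mallet",197,180,70),("mhandle",178,238,35)): print(n,plane(T,u,v,z).round())
s=sense();R=Ro.from_rotvec(s["tcp_rot"]).as_matrix();print("tool y",R[:,1].round(3),"x",R[:,0].round(3))
yd=np.degrees(np.arctan2(R[1,1],R[0,1])); print("y yaw",yd,"target",np.degrees(3.2217)-180)
p=[656.9,24.2,3.2217,.516];w=stand(*p)
for th in np.arange(0,2.01,.2):
    t=w(legp(th+.01,160))-w(legp(th,160));t/=np.linalg.norm(t); C=w(legp(th,160))-11*t
    print(round(th,1),(C+[0,-11,0]).round())
E
```

```text
purple @210
[393. 327. 210.]
[427. 223. 210.]
[345. 195. 210.]
[311. 299. 210.]
(370, 153, 45, 67)
scene low [416. 228.   0.]
jar [447. 389.  85.]
mallet [554. 411.  70.]
mhandle [373. 482.  35.]
tool y [ 0.285 -0.959 -0.001] x [0.959 0.285 0.   ]
y yaw -73.45435257615989 target 4.589812857297318
0.0 [487. 101. 265.]
0.2 [485. 131. 264.]
0.4 [484. 160. 258.]
0.6 [484. 188. 245.]
0.8 [485. 212. 228.]
1.0 [487. 233. 206.]
1.2 [490. 249. 181.]
1.4 [494. 259. 153.]
1.6 [498. 264. 123.]
1.8 [503. 263.  94.]
2.0 [509. 255.  65.]
```

Request:
play_rows(moves=[[[0,0,2],1],[[0,0,4],2],[[0.9,1.6,4],3],[[1.8,3.2,4],4],[[2.7,4.8,4],5]], fingers=1)

```text
clock: 0.72
eef_pos: [231.0, -357.8, 351.1]
tcp_rot: [-2.622, -1.73, -0.0]
force: [0.6, -0.7, -0.4]
gripper_width: 0.5
gripper_force: 0.0
```

Request:
play_rows(moves=[[[0.9,1.7,0],1],[[1.8,3.4,0],2],[[2.7,5.1,0],2.8],[[3.6,6.8,0],2.8],[[4.5,8.5,0],2.8]])

```text
clock: 1.35
eef_pos: [365.9, -102.4, 351.3]
tcp_rot: [2.132, 2.307, 0.0]
force: [0.8, -0.8, -0.2]
gripper_width: -0.2
gripper_force: 0.0
```

Request:
play_rows(moves=[[[0.9,1.7,0],0],[[1.8,3.4,0],0],[[2.7,5.1,0],0],[[3.8,6.5,0],0],[[3.8,6.5,0],0]])

```text
clock: 1.98
eef_pos: [480.7, 93.1, 350.1]
tcp_rot: [-2.126, -2.311, 0.002]
force: [0.3, -0.3, -0.2]
gripper_width: 0.0
gripper_force: 0.0
```

Request:
play_rows(moves=[[[0,0,-1],0],[[0,0,-2],0],[[0,0,-2.9],0],[[0,0,-2.9],0],[[0,0,-2.9],0]])

```text
clock: 2.6
eef_pos: [479.6, 90.4, 265.4]
tcp_rot: [2.132, 2.307, 0.001]
force: [0.2, 0.8, 0.8]
gripper_width: 0.1
gripper_force: 0.0
```

Request:
play_rows(moves=[[[0,0.8,0],0],[[0,1.6,-0.1],0],[[0,2.3,-0.2],0],[[0,3.1,-0.6],0],[[0.1,3.8,-1.1],0]])

```text
clock: 3.22
eef_pos: [483.2, 205.6, 232.5]
tcp_rot: [2.131, 2.307, 0.003]
force: [-0.0, -0.1, -0.0]
gripper_width: -0.1
gripper_force: 0.2
```

```bash
python3 - <<'E'
from h import *
s=snapshot("scene");f=np.array(s["frame"])[140:290,255:455,::-1]
s=snapshot("top");g=np.array(s["frame"])[100:250,200:400,::-1]
cv2.imwrite("pics/c1.png",np.clip(np.hstack([cv2.resize(x,(400,300),interpolation=2) for x in(f,g)])*1.5,0,255))
print(sense()["eef_pos"],sense()["force"])
E
```

```text
[482.53921239 205.92321155 231.15732959] [-0.27543282 -0.11807346 -0.31481988][ WARN:0@9.028] global loadsave.cpp:1063 imwrite_ Unsupported depth image for selected encoder is fallbacked to CV_8U.
```

View pics/c1.png

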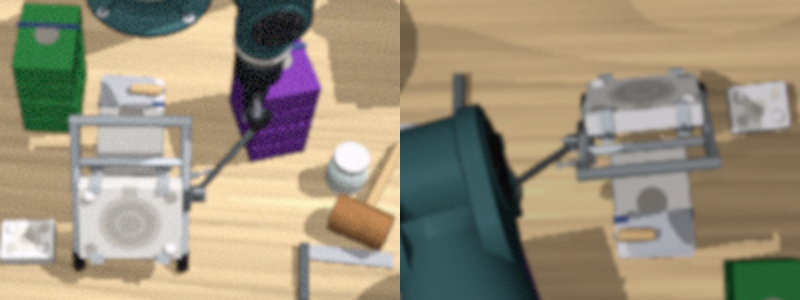

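The leg is swung about half out: its boot, at crop (258,112), lies on the finger, and the wrist is clear of the purple stack. I'll carry on along the arc.

Request:
play_rows(moves=[[[0.2,0.9,-0.8],0],[[0.3,1.4,-1.6],0],[[0.4,1.7,-2.6],0],[[0.6,1.9,-3.6],0],[[0.7,1.9,-4.4],0]])

```text
clock: 3.95
eef_pos: [504.4, 261.5, 99.5]
tcp_rot: [2.131, 2.307, 0.001]
force: [-0.9, 0.5, 0.2]
gripper_width: 0.1
gripper_force: 0.0
```

Request:
play_rows(moves=[[[0,0,0],0],[[0,0,0],0],[[0,0,0],0],[[0,0,1],0],[[0,0,2],0]])

```text
clock: 4.58
eef_pos: [503.5, 261.7, 160.9]
tcp_rot: [2.131, 2.308, 0.001]
force: [0.3, 0.0, 0.4]
gripper_width: -0.0
gripper_force: 0.0
```

```bash
python3 - <<'E'
from h import *
s=snapshot("scene");f=np.array(s["frame"])[140:290,255:455,::-1]
s=snapshot("top");g=np.array(s["frame"])[100:250,200:400,::-1]
cv2.imwrite("pics/c2.png",np.clip(np.hstack([cv2.resize(x,(400,300),interpolation=2) for x in(f,g)])*1.5,0,255).astype(np.uint8))
print(sense()["eef_pos"],sense()["force"])
E
```

```text
[504.96506239 262.23532057 163.00178509] [-0.47330142 -0.2434765  -0.08264604]
```

View pics/c2.png

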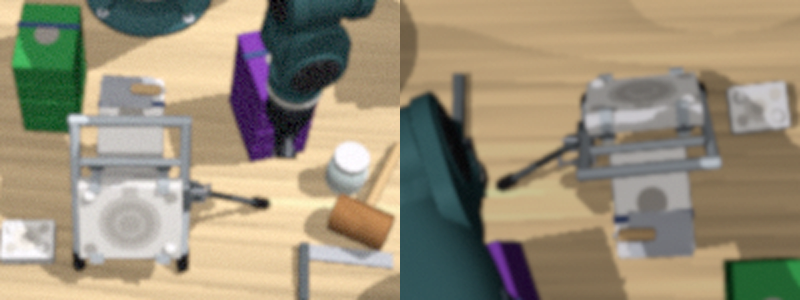

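The leg is over centre, its boot resting on the bench at crop (262,203), and the stand hasn't moved. Next is the rail grasp.

Request:
play_rows(moves=[[[0,0,2],0],[[0,0,4],0],[[0.2,-1.5,5.9],0],[[0.5,-3.5,5.9],0],[[0.5,-5.4,5.9],0]], fingers=0)

```text
clock: 5.3
eef_pos: [519.0, 98.2, 337.1]
tcp_rot: [2.129, 2.308, 0.002]
force: [0.8, -0.7, 0.4]
gripper_width: 85.5
gripper_force: 0.0
```

Request:
play_rows(moves=[[[0,-1.8,0],0],[[0,-2.9,0],0],[[0,-2.9,0],0],[[0,-2.9,-0.5],0],[[0,-2.9,-0.5],0]])

```text
clock: 5.92
eef_pos: [518.0, 13.4, 320.8]
tcp_rot: [-2.13, -2.308, 0.001]
force: [0.6, 1.0, 0.0]
gripper_width: 85.2
gripper_force: 0.0
```

```bash
python3 - <<'E'
from pose import *
st=sense();s=snapshot("wrist");f=np.array(s["frame"])[:,:,::-1].copy()
M=np.eye(4);M[:3,:3]=Ro.from_rotvec(st["tcp_rot"]).as_matrix();M[:3,3]=st["eef_pos"]
W=np.linalg.inv(M@np.array(s["T_tool_cam"]));q=dict(camera_matrix=s["camera_matrix"],R=W[:3,:3],t=W[:3,3])
w=stand(656.9,24.2,3.2217,.516)
for p in((0,99,280),(0,-99,280),(0,0,280),(0,0,205)):
    uv=proj(q,w(np.array(p,float)));print(uv.round(),end=' ');cv2.drawMarker(f,tuple(int(v) for v in uv),(0,0,255))
cv2.imwrite("pics/w1.png",f);print(st["eef_pos"],st["gripper_width"])
E
```

```text
[324. 345.] [324.  50.] [324. 215.] [368. 191.] [518.04395689  13.40893454 320.82228065] 85.24345217538524
```

View pics/w1.png

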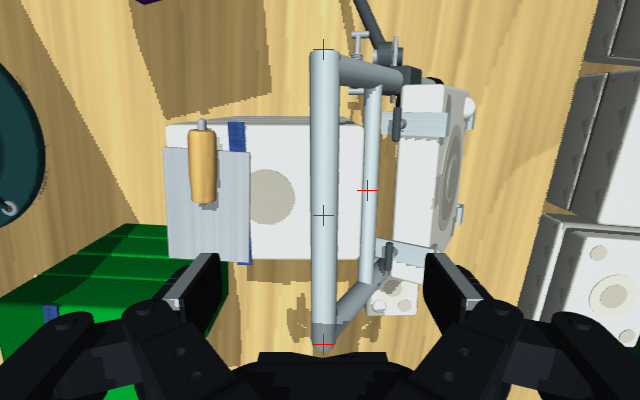

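The projected rail points (324,50), (324,215) and (324,345) lie on the rail axis. I'll descend, then close.

Request:
play_rows(moves=[[[0,0,-1],0],[[0,0,-2],0],[[0,0,-2.75],0],[[0,0,-2.75],0],[[0,0,-2.75],0]])

```text
clock: 6.6
eef_pos: [519.0, 13.0, 240.0]
tcp_rot: [2.13, 2.307, 0.001]
force: [0.8, 0.3, 1.0]
gripper_width: 85.2
gripper_force: 0.0
```

Request:
play_rows(moves=[[[0,0,0],0],[[0,0,0],0],[[0,0,0],0],[[0,0,0],0],[[0,0,0],0]], fingers=1)

```text
clock: 7.22
eef_pos: [518.7, 12.7, 238.7]
tcp_rot: [2.132, 2.308, 0.0]
force: [2.8, 0.6, -2.3]
gripper_width: 16.1
gripper_force: 58.7
```

```bash
python3 - <<'E'
from h import *
print(sense())
o=np.array([656.9,24.2,12]);u=np.array([-.997,-.08,0])
r=lambda a:o+280*np.sin(a)*u+[0,0,280*np.cos(a)]
a0=.516
for d in (29.6,26,22,18,14,10,7,4,2,1,0,-1,-2): print(d,((r(np.radians(d))-r(a0))/30).round(2))
E
```

```text
{'clock': 7.225, 'joints': array([-1.32653060e-01,  2.50245798e-01, -4.61811119e-02,  1.27423024e+00,
        9.08438127e-05,  1.35890566e+00]), 'qvel': array([0.00052917, 0.00159839, 0.0007719 , 0.00093666, 0.00018407,
       0.0018303 ]), 'tau': array([ 1.40145046e-02, -6.42568159e+01,  3.83381689e+01,  1.10130195e+00,
       -1.61964814e-01, -9.14911414e-02]), 'eef_pos': array([518.68986634,  12.73362597, 238.68483185]), 'tcp_rot': array([2.13166864e+00, 2.30764087e+00, 2.42499646e-04]), 'force': array([ 2.78362203,  0.60595803, -2.31755302]), 'torque': array([ 0.00234672, -0.56999624, -0.10549586]), 'gripper_force': 58.68683159351349, 'gripper_width': 16.069190973720247}
29.6 [-0. -0. -0.]
26 [0.51 0.04 0.27]
22 [1.11 0.09 0.54]
18 [1.72 0.14 0.76]
14 [2.34 0.19 0.94]
10 [2.98 0.24 1.07]
7 [3.46 0.28 1.15]
4 [3.94 0.32 1.19]
2 [4.27 0.34 1.21]
1 [4.43 0.36 1.21]
0 [4.59 0.37 1.22]
-1 [4.75 0.38 1.21]
-2 [4.92 0.39 1.21]
```

Request:
play_rows(moves=[[[0.25,0.02,0.14],0],[[0.51,0.04,0.27],0],[[0.8,0.06,0.41],0],[[1.11,0.09,0.54],0],[[1.11,0.09,0.54],0]])

```text
clock: 7.85
eef_pos: [552.8, 15.4, 255.6]
tcp_rot: [2.131, 2.307, 0.001]
force: [-4.3, -0.5, 2.6]
gripper_width: 16.0
gripper_force: 58.9
```

Request:
play_rows(moves=[[[0.3,0.02,0.12],0],[[0.61,0.05,0.22],0],[[0.92,0.07,0.31],0],[[1.23,0.1,0.4],0],[[1.23,0.1,0.4],0]])

```text
clock: 8.48
eef_pos: [590.5, 17.9, 268.0]
tcp_rot: [2.13, 2.305, 0.002]
force: [-0.3, -0.3, 4.0]
gripper_width: 15.8
gripper_force: 63.1
```

Request:
play_rows(moves=[[[0.32,0.03,0.07],0],[[0.64,0.05,0.13],0],[[0.96,0.08,0.18],0],[[1.28,0.1,0.22],0],[[1.28,0.1,0.22],0]])

```text
clock: 9.1
eef_pos: [630.2, 20.4, 275.1]
tcp_rot: [2.128, 2.303, 0.004]
force: [8.7, -10.6, 19.0]
gripper_width: 16.1
gripper_force: 66.6
```

Request:
play_rows(moves=[[[0.15,0.01,0.02],0],[[0.3,0.02,0.03],0],[[0.45,0.04,0.05],0],[[0.6,0.05,0.05],0],[[0.6,0.05,0.05],0]])

```text
clock: 9.72
eef_pos: [646.0, 23.9, 275.4]
tcp_rot: [-2.131, -2.308, -0.003]
force: [-1.1, 5.8, 6.0]
gripper_width: 15.9
gripper_force: 66.0
```

```bash
python3 - <<'E'
from h import *
s=snapshot("scene");f=np.array(s["frame"])[140:290,255:455,::-1]
s=snapshot("top");g=np.array(s["frame"])[100:250,200:400,::-1]
cv2.imwrite("pics/c3.png",np.clip(np.hstack([cv2.resize(x,(400,300),interpolation=2) for x in(f,g)])*1.5,0,255).astype(np.uint8))
print(sense()["eef_pos"],sense()["force"])
E
```

```text
[645.75947428  23.92977893 275.31859805] [-1.21682409  6.15756885  5.52622132]
```

View pics/c3.png

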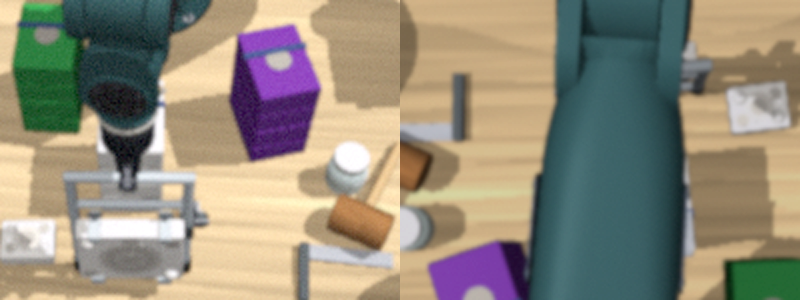

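The leg has swung in underneath and the lean is about 2°. I'll go a little past upright to be sure of the snap.

Request:
play_rows(moves=[[[0.12,0.01,0],0],[[0.25,0.02,0],0],[[0.38,0.03,0.01],0],[[0.5,0.04,0.01],0],[[0.5,0.04,0.01],0]])

```text
clock: 10.45
eef_pos: [660.5, 25.2, 275.6]
tcp_rot: [-2.13, -2.308, -0.002]
force: [-3.2, 6.0, 8.4]
gripper_width: 16.2
gripper_force: 66.4
```

Request:
play_rows(moves=[[[0,0,0],0],[[0,0,0],0],[[0,0,0],0],[[0,0,0],0],[[0,0,0],0]])

```text
clock: 11.08
eef_pos: [660.2, 25.2, 275.6]
tcp_rot: [-2.13, -2.308, -0.002]
force: [-2.6, 5.3, 7.0]
gripper_width: 15.7
gripper_force: 66.3
```

```bash
python3 - <<'E'
from pose import *
st=sense();s=snapshot("wrist");f=np.array(s["frame"])[:,:,::-1].copy()
M=np.eye(4);M[:3,:3]=Ro.from_rotvec(st["tcp_rot"]).as_matrix();M[:3,3]=st["eef_pos"]
W=np.linalg.inv(M@np.array(s["T_tool_cam"]));q=dict(camera_matrix=s["camera_matrix"],R=W[:3,:3],t=W[:3,3])
w=stand(656.9,24.2,3.2217,-.01)
for p in((0,99,280),(0,-99,280),legp(3.35,177),legp(2.9,177),legp(3.35,0)):
    uv=proj(q,w(np.array(p,float)));print(uv.round(),w(np.array(p,float)).round());cv2.drawMarker(f,tuple(int(v) for v in uv),(0,0,255))
cv2.imwrite("pics/w2.png",f)
E
```

```text
[321. 458.] [668. -74. 292.]
[320.  13.] [652. 123. 292.]
[205.  97.] [523.  91.  21.]
[198.  24.] [517. 165.  22.]
[297.  44.] [633. 135. 152.]
```

View pics/w2.png

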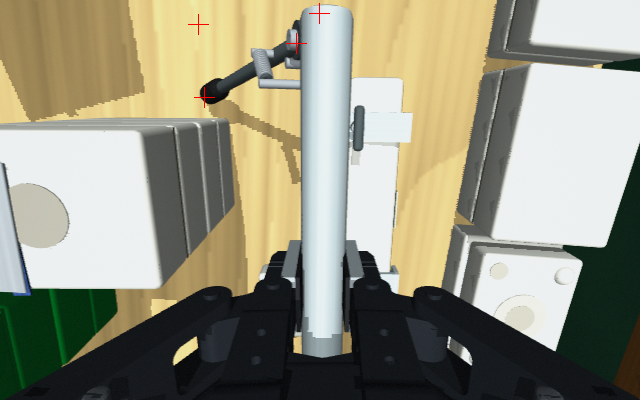

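The wrist view shows the boot at (208,93), right on the predicted stop position (205,97). The leg has snapped home, so I'll ease back now.

Request:
play_rows(moves=[[[-0.15,-0.01,0],0],[[-0.3,-0.02,0],0],[[-0.42,-0.03,0],0],[[-0.5,-0.04,0],0],[[-0.5,-0.04,0],0]])

```text
clock: 11.75
eef_pos: [645.3, 23.5, 275.4]
tcp_rot: [-2.131, -2.308, -0.001]
force: [-0.7, 5.2, 4.4]
gripper_width: 16.0
gripper_force: 65.8
```

Request:
play_rows(moves=[[[-0.05,0,0],0],[[-0.1,-0.01,0],0],[[-0.13,-0.01,0],0],[[-0.13,-0.01,0],0],[[-0.13,-0.01,0],0]])

```text
clock: 12.38
eef_pos: [641.4, 22.7, 275.4]
tcp_rot: [2.131, 2.308, 0.0]
force: [-0.1, 5.0, 2.9]
gripper_width: 16.0
gripper_force: 65.7
```

Request:
play_rows(moves=[[[-0.05,0,0],0],[[-0.1,-0.01,0],0],[[-0.1,-0.01,0],0],[[-0.1,-0.01,0],0],[[-0.1,-0.01,0],0]])

```text
clock: 13.0
eef_pos: [638.2, 22.3, 275.3]
tcp_rot: [-2.132, -2.308, 0.0]
force: [0.7, 4.6, 0.4]
gripper_width: 15.7
gripper_force: 65.4
```

Request:
play_rows(moves=[[[-0.05,0,0],0],[[-0.1,-0.01,0],0],[[-0.1,-0.01,0],0],[[-0.1,-0.01,0],0],[[-0.1,-0.01,0],0]])

```text
clock: 13.62
eef_pos: [635.3, 21.9, 275.4]
tcp_rot: [2.132, 2.308, -0.0]
force: [3.2, 1.2, -2.9]
gripper_width: 15.8
gripper_force: 65.0
```

Request:
play_rows(moves=[[[-0.03,0,0],0],[[-0.07,0,0],0],[[-0.07,0,0],0],[[-0.07,0,0],0],[[-0.07,0,0],0]])

```text
clock: 14.25
eef_pos: [633.1, 22.1, 275.4]
tcp_rot: [-2.131, -2.308, -0.0]
force: [2.0, 1.9, -0.9]
gripper_width: 16.2
gripper_force: 65.4
```

Request:
play_rows(moves=[[[-0.03,0,0],0],[[-0.05,0,0],0],[[-0.05,0,0],0],[[-0.05,0,0],0],[[-0.05,0,0],0]])

```text
clock: 14.88
eef_pos: [631.6, 22.1, 275.4]
tcp_rot: [2.131, 2.308, 0.0]
force: [2.6, 1.4, -0.5]
gripper_width: 15.9
gripper_force: 65.5
```

```bash
python3 - <<'E'
from pose import *
st=sense();print(st["force"],st["torque"],st["eef_pos"]);s=snapshot("wrist");f=np.array(s["frame"])[:,:,::-1].copy()
M=np.eye(4);M[:3,:3]=Ro.from_rotvec(st["tcp_rot"]).as_matrix();M[:3,3]=st["eef_pos"]
W=np.linalg.inv(M@np.array(s["T_tool_cam"]));q=dict(camera_matrix=s["camera_matrix"],R=W[:3,:3],t=W[:3,3])
w=stand(656.9,24.2,3.2217,.07)
for p in((0,-99,280),legp(3.35,177),legp(3.35,0)):
    uv=proj(q,w(np.array(p,float)));print(uv.round(),w(np.array(p,float)).round());cv2.drawMarker(f,tuple(int(v) for v in uv),(0,0,255))
cv2.imwrite("pics/w3.png",f)
E
```

```text
[ 2.60970058  1.42098413 -0.46002843] [ 0.30554603 -0.75768872  0.41397027] [631.60475751  22.07091216 275.40422342]
[339.  11.] [629. 121. 291.]
[232.  96.] [522.  91.  11.]
[321.  42.] [622. 134. 151.]
```

View pics/w3.png

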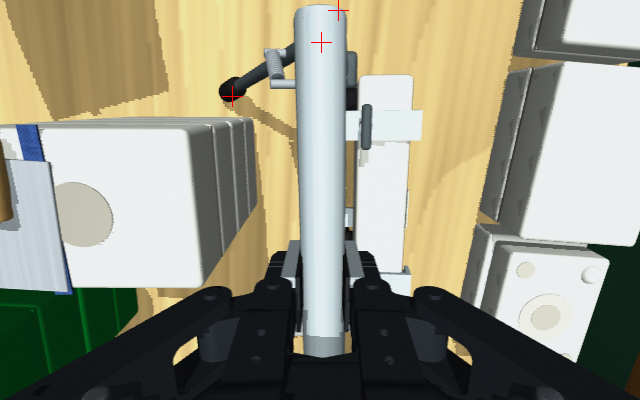

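The leg is still home, with the boot at (230,90) on the bench, and the stand has crept back a few mm. I estimate about 3 N on the boot, so I'll add a little downward and backward preload for margin.

Request:
play_rows(moves=[[[0,0,-0.02],0],[[0,0,-0.03],0],[[0,0,-0.03],0],[[0,0,-0.03],0],[[0,0,-0.03],0]])

```text
clock: 15.55
eef_pos: [631.9, 22.2, 275.2]
tcp_rot: [2.13, 2.307, 0.002]
force: [3.0, 2.4, 6.8]
gripper_width: 16.1
gripper_force: 66.5
```

Request:
play_rows(moves=[[[-0.03,0,0],0],[[-0.05,0,0],0],[[-0.05,0,0],0],[[-0.05,0,0],0],[[-0.05,0,0],0]])

```text
clock: 16.18
eef_pos: [630.7, 21.9, 275.3]
tcp_rot: [2.13, 2.307, 0.002]
force: [3.0, 1.0, 6.2]
gripper_width: 15.9
gripper_force: 66.5
```

```bash
python3 -c "
from plant import *
s=sense();print(s['force'],s['torque'],s['eef_pos'])"
```

```text
[3.04078523 0.95250056 6.15540997] [ 0.23429569 -0.94966324  0.59252667] [630.67507135  21.92767552 275.34624191]
```

Request:
play_rows(moves=[[[0,0,0],0],[[0,0,0],0],[[0,0,0],0],[[0,0,0],0],[[0,0,0],0]])

```text
clock: 16.8
eef_pos: [630.7, 22.0, 275.3]
tcp_rot: [2.13, 2.307, 0.002]
force: [3.1, 1.3, 7.3]
gripper_width: 15.8
gripper_force: 66.6
```

```bash
python3 -c "
from plant import *
s=sense();print(s['force'],s['torque'],s['eef_pos']);print(job_done())"
```

```text
[3.10126298 1.33095193 7.29819677] [ 0.27796474 -0.9470544   0.57556588] [630.66182856  21.95482784 275.34242522]
the job is handed in; nothing more can be done
None
```

I handed the job in at 16.8 s with the stand up off the stack, the leg home against its stop (checked in the wrist view), an estimated 4 N on the boot and the top rail still gripped; the rail sits about 7 mm back of where I expected, and the judge gave no verdict.

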